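Set out the fly-tying bench

ROBOT

A 6-joint arm with a two-finger parallel gripper is mounted at the origin on a cart in front of the work surface, level with it; the furniture and walls round the work are solid. World frame = base frame: x ahead of the robot, y to its left, z up, the work surface at z = 0. Lengths are in m, angles in degrees, forces in N, time in s.
With the tool pointing down it reaches from about 0.3 to 0.75 m from the base axis. Payload 8.5 kg.
Tool frame: the origin (TCP) lies between the finger pads; the fingertips stand 19 mm ahead of it and the grasp point (between the pads) is the TCP; z points along the fingers, y is the line along which they close (so a half turn about z gives the same grasp; the last joint's range is limited). The gripper opens to 85 mm and grips with 20 to 120 N. Pads are 22 mm wide; open, the fingers measure 114 mm over their backs; the gripper's body (76 mm by 85 mm) begins 54 mm behind the grasp point. The pads swing forward as they close: fully open they stand 13 mm farther back than shut.
Start: joints at [63.753, 21.807, 74.336, -0, 83.858, -12.336], TCP at [0.132, 0.534, 0.25] pointing down, gripper open.
Joint ranges: [-178.18, 178.18], [-50.72, 133.34], [12.68, 142.11], [-81.47, 261.47], [9.98, 163.14], [-165.26, 165.26]. Speed limits (degrees/s): [136.94, 136.94, 180, 180, 180, 180].

INTERFACE

Orientations are given as a 3x3 rotation matrix whose columns are the frame's x, y, z axes.
In Python, from rig import env, optics gives the robot as it stands.
- The arm moves only by the tool arm_command, never from a script. Its argument "commands" is one flat list of numbers, 7 for each row, row after row: the closure, from -1 (fully open) to 1 (shut), so that 0 is half open, then the shift along the tool's x, y, z as a fraction of full scale, then the turn, a rotation vector about the tool's x, y, z as a fraction of full scale. A call has 1 to 12 rows; each row is the pose to reach, as a shift and turn from the pose commanded when the call began, along the tool's axes at that moment; what a row does not reach only later rows make up. Full scale, the value 1, is 500 mm for a shift and 120 degrees for a turn. A row lasts 1/12 s, in which the tool goes at most 41.7 mm and 7.16 degrees, less where a joint would pass 70% of its speed; a pose out of reach is approached as far as the arm can. A call with a number of a shift or a turn outside -1 to 1 is refused whole. A call with a gripper value outside its range is refused whole. The fingers move at their own pace and stop on an object; "newtons" is the grip in N (left out, the last holds). Time passes only in rows, so rows that repeat a pose let the fingers close. It gives the time, the measured TCP pose, the force, the opening and the grip force at its end, in the units of the state.
- env.observe(): the state, without advancing time (a new reading comes with each control period).
- optics.get_image(name): name is "side" or "top" or "wrist"; returns a dict with "image" (384x512x3 uint8, red, green, blue), "intrinsics" (3x3 intrinsics, pixels), "origin" and "orientation" of the camera in the world; the wrist camera has in their place "tool_from_camera" (4x4, takes a point from camera to tool coordinates, whose origin is the TCP and whose axes are the flange's). Camera axes: x right, y down, z forward; pixel columns grow to the right and rows downward; lengths in m; the calibration is good to about 2 mm. A picture is of the moment at which its call begins: read the wrist's pose just before it. There is no depth.
- env.close_job(): hands the job in; it is judged then, once.
The state is a dict: "time_s": time; "q": joint angles; "qvel": joint speeds; "joint_efforts": joint torques, N m; "position": TCP position; "tool_rot": TCP orientation; "ft_force": force on the tool from outside, world axes, zero at the start; "wrist_torque": the same for the moment, N m; "grip_width": finger opening in m; "gripper_force": force on a finger pad.
Only numpy, scipy, OpenCV 4.12 (cv2) and the standard library are available. Lean on these libraries where they do the work, as an engineer would, in place of code of your own. Each camera call takes 0.05 s, during which the arm holds its last target. There are 200 camera calls.

TASK

Set out the bench for the next fly: lay the flat round tin on the middle of the green fly box's lid and stand the thread spool upright on the middle of the tin; then stand the bead jar on the bench midway between the centres of the fly box and the tape roll, and the squat black-capped bottle directly behind the jar (on its far side from you, square to the line from box to roll) with about 2 cm of bare bench between the two. Leave the pointed glue bottle, the hair stacker and the pliers where they are.

Things in the scene. Friction and masses are not known exactly. Their poses are not given: they have to be found in the camera images.
- fly_box: closed green hinged fly box, fixed to the bench, 133 (along its x) x 85 (along its y) x 28 mm; flat lid at 28 mm; origin at the centre of its underside, z up. Its x points roughly away from the robot (its yaw varies by up to 0.2 rad), and the tape roll stands 240 mm from it along its y axis, on either side
- tape_roll: tan roll of tape lying flat, fixed to the bench, 52 mm across, 16 mm high with a hole in the middle; origin at the centre of its underside, z up. 
- wax_tin: flat round pale grey tin with lid, loose, 46 mm across, 17 mm high, flat top; origin at the centre of its underside, z up. 
- thread_spool: wooden-flanged spool of olive thread standing on end, loose, 25 mm across the flanges, 34 mm high; origin at the centre of its underside, z up. 
- bead_jar: round bead jar with a pale lid, loose, standing, 34 mm across, 45 mm high; origin at the centre of its underside, z up. 
- cement_bottle: squat round bottle with a narrower black cap, loose, standing; body 26 mm across up to 41 mm, with the 17 mm cap 58 mm high; origin at the centre of its underside, z up. 
- glue_bottle: bystander, loose: slim white glue bottle with a long pointed nozzle, 23 mm across, 72 mm high, standing; origin at the centre of its underside, z up. 
- hair_stacker: bystander, loose: open-topped metal tube on a narrower brass foot, 26 mm across, 52 mm high, standing; origin at the centre of its underside, z up. 
- pliers: bystander, loose: small red-handled pliers lying flat, 114 (along its x) x 35 x 10 mm; origin at the centre of its underside, z up. 
Not all that is in view belongs to the job. What is shaped like the cement_bottle but purple or red is not meant.

How it is judged (in metres and radians):
At the end, for the whole second after the job is handed in: Tin flat on box lid, within 12 mm of its centre; spool upright on tin within 10 mm; jar midway between box and roll within 15 mm; bottle centre 35-70 mm from the jar's, at least 27 mm behind the box-roll line, within 25 mm sideways of its midpoint. All four upright, released, at rest (horizontal distance between wax_tin and fly_box below 0.012 m and z of wax_tin in the frame of fly_box between 0.023 and 0.033 m and horizontal distance between thread_spool and wax_tin below 0.01 m and z of thread_spool in the frame of wax_tin between 0.0122 and 0.0222 m and horizontal distance between bead_jar and fly_box below 0.135 m and horizontal distance between bead_jar and tape_roll below 0.135 m and x of bead_jar in the frame of fly_box between -0.015 and 0.015 m and height (world z) of each of bead_jar, cement_bottle below 0.006 m and horizontal distance between cement_bottle and bead_jar between 0.035 and 0.07 m and x of cement_bottle in the frame of fly_box above 0.027 m and (y of cement_bottle in the frame of fly_box between 0.095 and 0.145 m or y of cement_bottle in the frame of fly_box between -0.145 and -0.095 m) and angle between each of wax_tin, thread_spool, bead_jar, cement_bottle's own z axis and vertical below 0.15 rad and linear speed of each of wax_tin, thread_spool, bead_jar, cement_bottle below 0.02 m/s and angular speed of each of wax_tin, thread_spool, bead_jar, cement_bottle below 0.3 rad/s); the robot touches nothing.
It fails at once if the glue bottle, hair stacker or pliers moved more than 20 mm or knocked over (distance of any of glue_bottle, hair_stacker, pliers from where it was at the start of the episode above 0.02 m or angle between any of glue_bottle, hair_stacker's own z axis and vertical above 0.5 rad).
It also fails if it takes over 99 s, if anything falls off the work surface, if the arm or the gripper's body presses on something with over 40 N, if the wrist force passes 120 N, or if a joint passes its speed limit or range.

## Working session

There is one attempt and no reset: what is moved stays moved. The work goes in short steps, Python scripts to look and compute and a tool call to move; the robot and the scene stay as the last step left them, time stands still between calls to the robot, and variables do not carry over. Pictures are saved under pics/ and viewed, at most 14 in all, crops included, and the job is handed in when it is done.

Besides the shell and the picture viewer there is one more tool, called in YAML: its name, and indented under it one key for each argument. arm_command: Moves the arm, as the interface text tells. Shift numbers are shares of 500 mm and turn numbers shares of 120 degrees, none past 1 either way. Its arguments: {"type":"object","properties":{"commands":{"type":"array","items":{"type":"number"}},"newtons":{"type":"number"}},"required":["commands"]}

```bash
mkdir -p pics
cat > h.py <<'E'
import numpy as np, cv2
from rig import env, optics
def grab(n,save=None):
    s=env.observe(); d=optics.get_image(n)
    if n=="wrist":
        T=np.eye(4);T[:3,:3]=s["tool_rot"];T[:3,3]=s["position"];T=T@np.array(d["tool_from_camera"])
        d["origin"]=T[:3,3];d["orientation"]=T[:3,:3]
    if save: cv2.imwrite(f"pics/{save}.png",d["image"][:,:,::-1])
    return d
def ray(d,px,z):
    K=np.array(d["intrinsics"]);v=np.array(d["orientation"])@np.linalg.inv(K)@[px[0],px[1],1.]
    o=np.array(d["origin"]);return o+v*(z-o[2])/v[2]
def proj(d,p):
    c=np.array(d["orientation"]).T@(np.array(p)-d["origin"]);u=np.array(d["intrinsics"])@c;return u[:2]/u[2]
E
python3 - <<'E'
from h import *
for n in("top","side","wrist"):
    d=grab(n,n+"0");print(n,np.round(d["origin"],3),np.round(d["orientation"],2).tolist(),np.round(d["intrinsics"],1).tolist())
    np.save(f"pics/{n}0.npy",d,allow_pickle=True)
E
```

```text
top [ 0.4   -0.01   1.446] [[-0.03, -1.0, 0.09], [-1.0, 0.03, 0.02], [-0.02, -0.09, -1.0]] [[476.6, 0.0, 254.6], [0.0, 476.6, 186.8], [0.0, 0.0, 1.0]]
side [-0.36   0.382  0.761] [[-0.4, -0.54, 0.74], [-0.91, 0.25, -0.32], [-0.01, -0.8, -0.59]] [[414.4, 0.0, 251.2], [0.0, 414.4, 190.6], [0.0, 0.0, 1.0]]
wrist [0.053 0.554 0.374] [[0.24, 0.92, 0.31], [0.97, -0.23, -0.08], [-0.0, 0.32, -0.95]] [[331.3, 0.0, 254.0], [0.0, 331.3, 195.0], [0.0, 0.0, 1.0]]
```

View pics/top0.png

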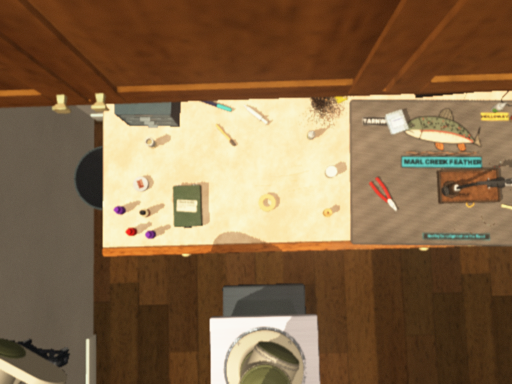

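View pics/side0.png

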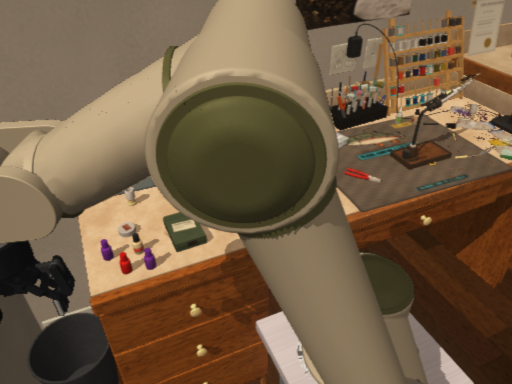

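The top view shows the box at (187,205), the roll at (268,201), a pale disc at (331,171), a jar-like thing at (142,183), and a dark-capped bottle at (145,212) among the purple and red decoys. The small items at (327,212), (311,134) and (150,142) need a zoom.

Run:
```python
from h import *
im=cv2.imread("pics/top0.png")
a=cv2.resize(im[115:245,105:225],None,fx=4,fy=4,interpolation=cv2.INTER_CUBIC)[:, :400]
b=cv2.resize(im[115:245,255:355],None,fx=4,fy=4,interpolation=cv2.INTER_CUBIC)
cv2.imwrite("pics/z0.png",np.hstack([a,b]))
```

```text
(no output)
```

View pics/z0.png

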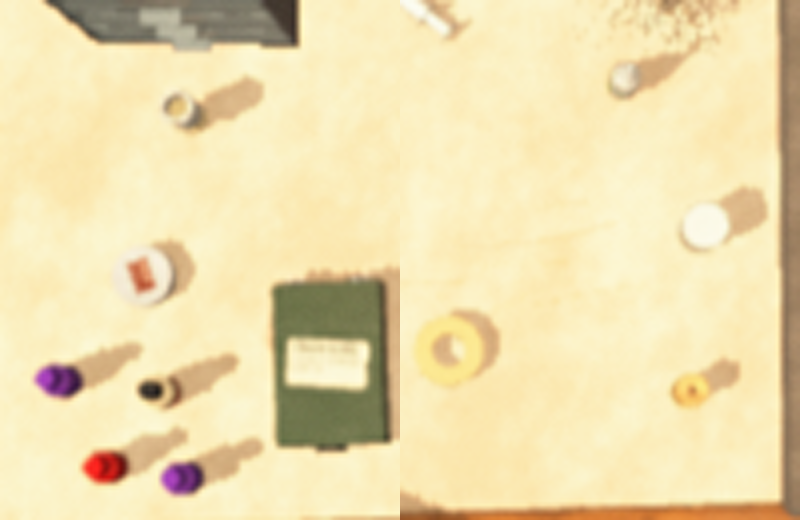

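View pics/wrist0.png

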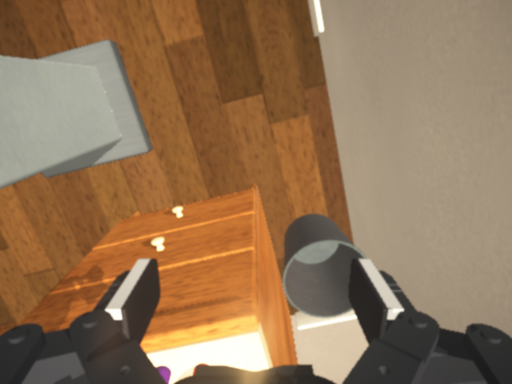

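The zoom shows the labelled tin at about (141,184), the white-lidded jar at (331,171) and the spool at (327,212). The black cap is at (143,212), the hair stacker at (150,142) and the glue bottle at (311,134). The wrist view holds only floor, drawers and the bin. Next I measure by masks.

```bash
cat > m.py <<'E'
from h import *
def blob(m,near,r):
    mm=np.zeros_like(m);cv2.circle(mm,tuple(int(v) for v in near),r,255,-1);m=m&mm
    c=max(cv2.findContours(m,cv2.RETR_EXTERNAL,cv2.CHAIN_APPROX_NONE)[0],key=cv2.contourArea)
    M=cv2.moments(c);return c,(M["m10"]/M["m00"],M["m01"]/M["m00"])
E
python3 - <<'E'
from m import *
d=np.load("pics/top0.npy",allow_pickle=True).item();im=d["image"];hsv=cv2.cvtColor(im,cv2.COLOR_RGB2HSV)
H,S,V=[hsv[...,i].astype(int) for i in range(3)]
u=lambda b:(b*255).astype(np.uint8)
for n,p in dict(table=(230,170),tin=(138,186),jar=(331,171),spool=(327,213),cap=(142,212),body=(147,213),glue=(311,134),hair=(150,142),roll=(263,203),shadow=(341,166),box=(185,215)).items(): print(n,hsv[p[1],p[0]],end=" ")
print()
# box
g=u((H>40)&(H<90)&(V<130)); lab=u(np.ones_like(V)>0)
c,_=blob(g,(187,205),35);r=cv2.minAreaRect(c)
P=np.array([ray(d,p,.028)[:2] for p in cv2.boxPoints(r)]);ctr=P.mean(0)
e=[P[1]-P[0],P[2]-P[1]];print("box",ctr.round(4),[np.linalg.norm(x).round(4) for x in e],[np.degrees(np.arctan2(x[1],x[0])).round(1) for x in e])
for n,m,p,rad,z in [("tin",u((S<45)|(H<8)|(H>170)),(141,184),11,.017),("jar",u(S<45),(331,171),9,.045),("spool",u(S>115),(327,212),8,.034),
  ("cap",u(V<90),(142,212),8,.058),("roll",u(S>85),(267,201),14,.016),("glue",u(S<45),(311,134),7,.04),("hair",u(S<50),(150,142),8,.052)]:
    try:
        c,q=blob(m,p,rad);(cx,cy),R=cv2.minEnclosingCircle(c);w=ray(d,q,z);w2=ray(d,(cx,cy),z)
        print(n,np.round(q,1),w.round(4),w2.round(4),"diam",np.round(2*np.linalg.norm(ray(d,(cx+R+.5,cy),z)-w2),4))
    except Exception as ex: print(n,ex)
s=env.observe();print(np.round(s["tool_rot"],3).tolist(),np.round(s["position"],4),s["time_s"])
E
```

```text
table [ 24  59 251] tin [ 13  82 229] jar [ 27  20 251] spool [ 17 155 230] cap [14 53 63] body [ 19 103 217] glue [ 22  41 240] hair [ 21 110 231] roll [ 19 110 235] shadow [ 17  98 222] box [ 34  93 112] Traceback (most recent call last):
  File "<stdin>", line 9, in <module>
  File "m.py", line 4, in blob
    c=max(cv2.findContours(m,cv2.RETR_EXTERNAL,cv2.CHAIN_APPROX_NONE)[0],key=cv2.contourArea)
ValueError: max() iterable argument is empty
```

Run:
```python
from m import *
d=np.load("pics/top0.npy",allow_pickle=True).item();im=d["image"];hsv=cv2.cvtColor(im,cv2.COLOR_RGB2HSV)
H,S,V=[hsv[...,i].astype(int) for i in range(3)]
u=lambda b:(b*255).astype(np.uint8)
g=u((V<150)&(H>20))
c,_=blob(g,(187,205),35);r=cv2.minAreaRect(c)
P=np.array([ray(d,p,.028)[:2] for p in cv2.boxPoints(r)]);ctr=P.mean(0)
e=[P[1]-P[0],P[2]-P[1]];print("box",ctr.round(4),[np.linalg.norm(x).round(4) for x in e],[np.degrees(np.arctan2(x[1],x[0])).round(1) for x in e])
for n,m,p,rad,z in [("tin",u((S<50)|((H<12)|(H>165))),(141,184),10,.017),("jar",u(S<45),(331,171),9,.045),("spool",u(S>125),(327,212),8,.034),
  ("cap",u(V<130),(142,212),8,.058),("roll",u(S>90),(267,201),10,.016),("glue",u(S<45),(311,134),7,.04),("hair",u(S<50),(150,142),8,.052)]:
    try:
        c,q=blob(m,p,rad);c=cv2.convexHull(c);M=cv2.moments(c);q=(M["m10"]/M["m00"],M["m01"]/M["m00"]);(cx,cy),R=cv2.minEnclosingCircle(c);w=ray(d,q,z);w2=ray(d,(cx,cy),z)
        print(n,np.round(q,1),w.round(4),w2.round(4),"diam",np.round(2*np.linalg.norm(ray(d,(cx+R+.5,cy),z)-w2),4))
    except Exception as ex: print(n,ex)
s=env.observe();print(np.round(s["tool_rot"],3).tolist(),np.round(s["position"],4),s["time_s"])
```

```text
box [0.4837 0.2171] [np.float64(0.0823), np.float64(0.1224)] [np.float64(-90.1), np.float64(-179.4)]
tin [138.9 183.3] [0.5558 0.3643 0.017 ] [0.5558 0.3662 0.017 ] diam 0.0539
jar [330.9 170.9] [ 0.5728 -0.2126  0.045 ] [ 0.5731 -0.2123  0.045 ] diam 0.0341
spool [327.2 212.2] [ 0.4519 -0.198   0.034 ] [ 0.452  -0.1981  0.034 ] diam 0.0284
cap [142.4 212.4] [0.4655 0.3439 0.058 ] [0.4667 0.3438 0.058 ] diam 0.0182
roll [267.8 201.8] [ 0.4886 -0.024   0.016 ] [ 0.491  -0.0219  0.016 ] diam 0.0628
glue [310.4 133.8] [ 0.6869 -0.157   0.04  ] [ 0.6878 -0.1572  0.04  ] diam 0.0156
hair float division by zero
[[-0.971, 0.24, -0.0], [0.24, 0.971, -0.001], [0.0, -0.001, -1.0]] [0.1322 0.5337 0.2499] 0.15
```

The measurements agree with the given sizes, and box to roll comes to 0.240 m along y. Box yaw is about 1°. First move: go above the tin and square the tool to the world axes.

arm_command:
  commands: [-1,-0.905,-0.125,0,0,0,-0.116,-1,-0.905,-0.125,0,0,0,-0.116,-1,-0.905,-0.125,0,0,0,-0.116,-1,-0.905,-0.125,0,0,0,-0.116,-1,-0.905,-0.125,0,0,0,-0.116,-1,-0.905,-0.125,0,0,0,-0.116,-1,-0.905,-0.125,0,0,0,-0.116,-1,-0.905,-0.125,0,0,0,-0.116,-1,-0.905,-0.125,0,0,0,-0.116,-1,-0.905,-0.125,0,0,0,-0.116,-1,-0.905,-0.125,0,0,0,-0.116,-1,-0.905,-0.125,0,0,0,-0.116]

```text
time_s: 1.15
position: [0.5616, 0.3607, 0.2486]
tool_rot: [[-1.0, 0.005, -0.0], [0.005, 1.0, -0.001], [0.0, -0.001, -1.0]]
ft_force: [0.2, 0.4, -0.4]
grip_width: 0.0854
gripper_force: 0.0
```

Run:
```python
from m import *
s=env.observe();print(np.round(s["tool_rot"],3).tolist(),np.round(s["position"],4),s["grip_width"])
d=grab("wrist","w1");np.save("pics/w1.npy",d,allow_pickle=True)
for n,p in dict(tin=(.556,.3643,.017),cap=(.4655,.3439,.058),box=(.4837,.2171,.028)).items(): print(n,proj(d,p).round(1))
```

```text
[[-1.0, 0.005, -0.0], [0.005, 1.0, -0.001], [0.0, -0.001, -1.0]] [0.5616 0.3607 0.2486] 0.08540920474217745
tin [257.  157.9]
cap [234.1  67.2]
box [108.3  89.2]
```

View pics/w1.png

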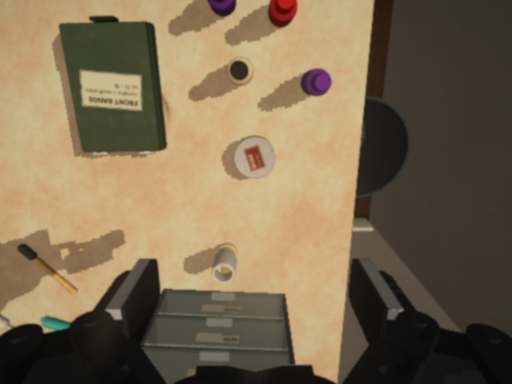

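The wrist view shows the box at about (113,88) in the upper left, the tin at (254,157), the black cap at (239,70), the decoys at top right and the stacker at (225,262). The tin and cap lie within about 5 px of my predictions. I'll refine from a settled frame.

Run:
```python
from m import *
s=env.observe();print(np.round(s["position"],4),np.abs(s["qvel"]).max())
d=grab("wrist","w2");np.save("pics/w2.npy",d,allow_pickle=True)
hsv=cv2.cvtColor(d["image"],cv2.COLOR_RGB2HSV);H,S,V=[hsv[...,i].astype(int) for i in range(3)]
u=lambda b:(b*255).astype(np.uint8)
print(hsv[145,245],hsv[157,200],hsv[140,90],hsv[70,270])
g=u((V<110)&(H>30)&(H<90));g[:20]=0
c,_=blob(g,(112,88),95);c=cv2.convexHull(c)
P4=cv2.approxPolyN(c,4).reshape(-1,2) 
P=np.array([ray(d,p,.028)[:2] for p in P4]);print(P4.tolist());print(P.round(4).tolist(),"ctr",P.mean(0).round(4),np.linalg.norm(np.diff(P,axis=0),axis=1).round(4))
for n,m,p,rad,z in [("tin",u((S<60)),(254,157),24,.017),("cap",u(V<80),(239,70),14,.058),("hair",u(S<60),(225,270),12,.052)]:
    c,q=blob(m,p,rad);(cx,cy),R=cv2.minEnclosingCircle(c);w=ray(d,(cx,cy),z)
    print(n,np.round([cx,cy,R],1),w.round(4),"diam",np.round(2*np.linalg.norm(ray(d,(cx+R,cy),z)-w),4))
```

```text
[0.56   0.3617 0.2486] 4.012065386707547
[ 17  58 185] [ 17 104 210] [35 93 71] [ 19  92 206]
[[151, 25], [165, 151], [82, 152], [57, 19]]
[[0.425, 0.2663], [0.5441, 0.2687], [0.5447, 0.1814], [0.4196, 0.1792]] ctr [0.4834 0.2239] [0.1191 0.0873 0.1252]
tin [253.4 158.6  19.8] [0.555  0.3614 0.017 ] diam 0.0432
cap [237.7  71.9   8.9] [0.4677 0.348  0.058 ] diam 0.0159
hair [227.  270.5   7.4] [0.6728 0.3317 0.052 ] diam 0.0164
```

arm_command:
  commands: [-1,0.002,-0.003,0.38,0,0,0,-1,0.002,-0.003,0.38,0,0,0,-1,0.002,-0.003,0.38,0,0,0,-1,0.002,-0.003,0.38,0,0,0,-1,0.002,-0.003,0.38,0,0,0,-1,0.002,-0.003,0.38,0,0,0,-1,0.002,-0.003,0.4,0,0,0,-1,0.002,-0.003,0.42,0,0,0,-1,0.002,-0.003,0.44,0,0,0,-1,0.002,-0.003,0.454,0,0,0,-1,0.002,-0.003,0.454,0,0,0,-1,0.002,-0.003,0.454,0,0,0]

```text
time_s: 2.25
position: [0.5555, 0.3629, 0.0235]
tool_rot: [[-1.0, -0.0, 0.0], [-0.0, 1.0, 0.0], [-0.0, 0.0, -1.0]]
ft_force: [-0.3, -0.5, 0.7]
grip_width: 0.0852
gripper_force: 0.0
```

arm_command:
  commands: [0.2,0,0,0,0,0,0,0.2,0,0,0,0,0,0,0.5,0,0,0,0,0,0,0.5,0,0,0,0,0,0,0.5,0,0,0,0,0,0,0.5,0,0,0,0,0,0,0.5,0,0,0,0,0,0,0.5,0,0,0,0,0,0]
  newtons: 30

```text
time_s: 2.92
position: [0.5557, 0.363, 0.0241]
tool_rot: [[-1.0, -0.0, 0.001], [-0.0, 1.0, 0.0], [-0.001, 0.0, -1.0]]
ft_force: [-0.8, -0.3, 5.5]
grip_width: 0.0449
gripper_force: 30.7
```

Tin gripped (44.9 mm, 30 N). I lift it and carry it above the box.

arm_command:
  commands: [0.5,0,0,-0.08,0,0,0,0.5,0,0,-0.16,0,0,0,0.5,0,0,-0.2,0,0,0,0.5,0.04,-0.08,-0.2,0,0,0,0.5,0.08,-0.16,-0.2,0,0,0,0.5,0.11,-0.22,-0.2,0,0,0,0.5,0.135,-0.27,-0.2,0,0,0,0.5,0.144,-0.288,-0.2,0,0,0,0.5,0.144,-0.288,-0.2,0,0,0,0.5,0.144,-0.288,-0.2,0,0,0,0.5,0.144,-0.288,-0.2,0,0,0,0.5,0.144,-0.288,-0.2,0,0,0]

```text
time_s: 3.92
position: [0.484, 0.2199, 0.1231]
tool_rot: [[-1.0, -0.001, 0.0], [-0.001, 1.0, 0.0], [-0.0, 0.0, -1.0]]
ft_force: [0.0, 0.2, -0.1]
grip_width: 0.0449
gripper_force: 31.1
```

Run:
```python
from m import *
s=env.observe();print(np.round(s["position"],4),np.abs(s["qvel"]).max(),s["grip_width"])
d=grab("wrist","w3");np.save("pics/w3.npy",d,allow_pickle=True)
print([proj(d,(.4838+a,.219+b,.028)).round(0).tolist() for a in(-.0665,.0665) for b in (-.0425,.0425)])
```

```text
[0.484  0.2199 0.1231] 0.31642099978625804 0.044861026525519154
[[186.0, 109.0], [318.0, 109.0], [197.0, 287.0], [307.0, 287.0]]
```

View pics/w3.png

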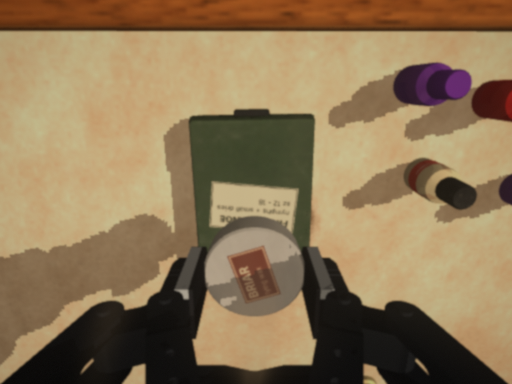

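The box's near corners at (190,114) and (314,114) are centred on column 252, as predicted, with no noticeable yaw. The tin is held level at (255,265). I lower and release it.

arm_command:
  commands: [0.5,0,0,0.06,0,0,0,0.5,0,0,0.1,0,0,0,0.5,0,0,0.12,0,0,0,0.5,0,0,0.13,0,0,0,0.5,0,0,0.136,0,0,0,0.5,0,0,0.14,0,0,0,0.5,0,0,0.141,0,0,0,0.5,0,0,0.141,0,0,0]

```text
time_s: 4.63
position: [0.4838, 0.219, 0.0535]
tool_rot: [[-1.0, -0.0, 0.001], [-0.0, 1.0, 0.0], [-0.001, 0.0, -1.0]]
ft_force: [-0.9, -0.1, -0.6]
grip_width: 0.0451
gripper_force: 31.1
```

arm_command:
  commands: [-0.2,0,0,0,0,0,0,-0.4,0,0,0,0,0,0,-0.6,0,0,0,0,0,0,-0.6,0,0,0,0,0,0,-0.6,0,0,-0.05,0,0,0,-0.6,0,0,-0.1,0,0,0,-0.6,0,0,-0.16,0,0,0,-0.6,0,0,-0.22,0,0,0,-0.6,0,0,-0.22,0,0,0]

```text
time_s: 5.38
position: [0.4855, 0.2194, 0.1683]
tool_rot: [[-1.0, -0.0, 0.01], [-0.0, 1.0, 0.002], [-0.01, 0.002, -1.0]]
ft_force: [2.2, -0.0, 0.0]
grip_width: 0.0683
gripper_force: 0.0
```

arm_command:
  commands: [-0.6,0.063,-0.834,0,0,0,0,-0.6,0.063,-0.834,0,0,0,0,-0.6,0.063,-0.834,0,0,0,0,-0.6,0.063,-0.834,0,0,0,0,-0.6,0.063,-0.834,0,0,0,0,-0.6,0.063,-0.834,0,0,0,0,-0.6,0.063,-0.834,0,0,0,0,-0.6,0.063,-0.834,0,0,0,0,-0.6,0.063,-0.834,0,0,0,0,-0.6,0.063,-0.834,0,0,0,0,-0.6,0.063,-0.834,0,0,0,0,-0.6,0.063,-0.834,0,0,0,0]

```text
time_s: 6.38
position: [0.4516, -0.2, 0.1624]
tool_rot: [[-1.0, 0.004, -0.0], [0.004, 1.0, 0.0], [0.0, 0.0, -1.0]]
ft_force: [0.3, -0.3, -0.7]
grip_width: 0.068
gripper_force: 0.0
```

arm_command:
  commands: [-0.6,0,0,0,0,0,0,-0.6,0,0,0,0,0,0,-0.6,0,0,0,0,0,0,-0.6,0,0,0,0,0,0]

```text
time_s: 6.72
position: [0.4522, -0.197, 0.1629]
tool_rot: [[-1.0, -0.002, 0.0], [-0.002, 1.0, 0.0], [-0.0, 0.0, -1.0]]
ft_force: [0.3, 0.3, -0.6]
grip_width: 0.0683
gripper_force: 0.0
```

Run:
```python
from m import *
s=env.observe();print(np.round(s["position"],4),np.abs(s["qvel"]).max(),s["grip_width"])
d=grab("wrist","w4");np.save("pics/w4.npy",d,allow_pickle=True)
for n,p in dict(spool=(.452,-.198,.034),jar=(.573,-.2125,.045),roll=(.489,-.023,.016)).items(): print(n,proj(d,p).round(1))
d=grab("top","top4");np.save("pics/top4.npy",d,allow_pickle=True)
print("tin px",proj(d,(.4838,.219,.045)),"box",proj(d,(.4838,.219,.028)))
```

```text
[ 0.4522 -0.197   0.1629] 0.2541272312102541 0.06825406830509845
spool [252.1 191.3]
jar [235.6 325.3]
roll [449.2 225.1]
tin px [185.61091089 205.1847968 ] box [186.54280116 205.49893722]
```

View pics/w4.png

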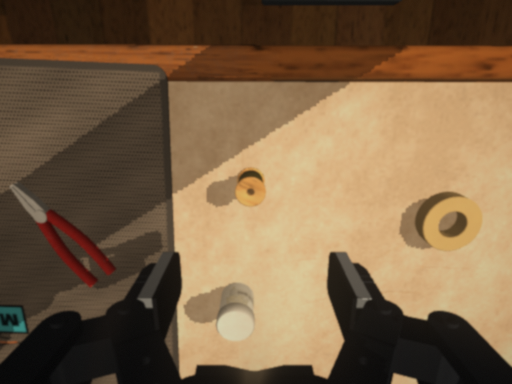

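The spool is at (251,190), the jar lid at (236,323) and the roll at (451,222), all as predicted. I go down and grip the spool.

arm_command:
  commands: [-0.6,0,0,0.06,0,0,0,-0.6,0,0,0.12,0,0,0,-0.6,0,0,0.18,0,0,0,-0.6,0,0,0.22,0,0,0,-0.6,0,0,0.25,0,0,0,-0.6,0,0,0.27,0,0,0,-0.6,0,0,0.275,0,0,0,-0.6,0,0,0.275,0,0,0,-0.6,0,0,0.275,0,0,0]

```text
time_s: 7.57
position: [0.4523, -0.1981, 0.0258]
tool_rot: [[-1.0, -0.001, 0.001], [-0.001, 1.0, -0.0], [-0.001, -0.0, -1.0]]
ft_force: [-0.5, -0.1, -0.7]
grip_width: 0.0682
gripper_force: 0.0
```

arm_command:
  commands: [0,0,0,0,0,0,0,0.3,0,0,0,0,0,0,0.5,0,0,0,0,0,0,0.7,0,0,0,0,0,0,0.7,0,0,0,0,0,0,0.7,0,0,0,0,0,0,0.7,0,0,0,0,0,0,0.7,0,0,0,0,0,0,0.7,0,0,0,0,0,0]
  newtons: 30

```text
time_s: 8.32
position: [0.4522, -0.1982, 0.0259]
tool_rot: [[-1.0, -0.0, 0.001], [-0.0, 1.0, -0.0], [-0.001, -0.0, -1.0]]
ft_force: [-0.4, 1.5, 6.8]
grip_width: 0.024
gripper_force: 29.4
```

Run:
```python
from m import *
d=np.load("pics/top4.npy",allow_pickle=True).item();hsv=cv2.cvtColor(d["image"],cv2.COLOR_RGB2HSV);H,S,V=[hsv[...,i].astype(int) for i in range(3)]
u=lambda b:(b*255).astype(np.uint8)
m=u(V>150)
m[:,:]&=255
for th in (140,160,180):
    c,_=blob(u(V>th),(186,205),12);q=cv2.minEnclosingCircle(c);print(th,np.round(q[0],1),q[1],ray(d,q[0],.045).round(4), cv2.boundingRect(c))
z=cv2.resize(d["image"][160:240,130:230,::-1],None,fx=5,fy=5,interpolation=cv2.INTER_CUBIC);cv2.imwrite("pics/z4.png",z)
```

```text
140 [186.  205.5] 11.412812232971191 [0.4828 0.2179 0.045 ] (176, 197, 21, 17)
160 [186.3 205.4] 11.245514869689941 [0.4831 0.2171 0.045 ] (176, 198, 21, 16)
180 [186.2 206. ] 10.990927696228027 [0.4814 0.2172 0.045 ] (176, 198, 21, 16)
```

View pics/z4.png

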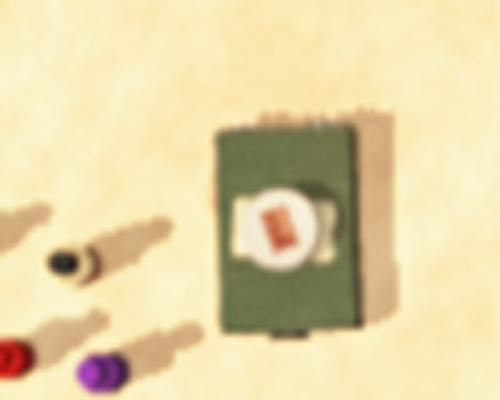

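arm_command:
  commands: [0.7,0,0,-0.08,0,0,0,0.7,0,0,-0.16,0,0,0,0.7,0,0,-0.24,0,0,0,0.7,-0.01,0.08,-0.24,0,0,0,0.7,-0.02,0.16,-0.24,0,0,0,0.7,-0.03,0.24,-0.24,0,0,0,0.7,-0.04,0.32,-0.24,0,0,0,0.7,-0.05,0.4,-0.24,0,0,0,0.7,-0.063,0.48,-0.24,0,0,0,0.7,-0.063,0.54,-0.24,0,0,0,0.7,-0.063,0.6,-0.24,0,0,0,0.7,-0.063,0.66,-0.24,0,0,0]

```text
time_s: 9.32
position: [0.4831, 0.1336, 0.1453]
tool_rot: [[-1.0, -0.001, -0.0], [-0.001, 1.0, -0.0], [0.0, -0.0, -1.0]]
ft_force: [-0.2, 0.1, 0.5]
grip_width: 0.0241
gripper_force: 29.7
```

The tin sits central on the lid: its centre is at crop (280,229), and the box's at (289,228). I bring the spool over the tin and lower it.

arm_command:
  commands: [0.7,0,0.07,0,0,0,0,0.7,0,0.12,0,0,0,0,0.7,0,0.16,0,0,0,0,0.7,0,0.174,0,0,0,0,0.7,0,0.174,0.06,0,0,0,0.7,0,0.174,0.1,0,0,0,0.7,0,0.174,0.125,0,0,0,0.7,0,0.174,0.138,0,0,0,0.7,0,0.174,0.144,0,0,0,0.7,0,0.174,0.148,0,0,0,0.7,0,0.174,0.149,0,0,0,0.7,0,0.174,0.149,0,0,0]

```text
time_s: 10.32
position: [0.4838, 0.2188, 0.0715]
tool_rot: [[-1.0, -0.0, 0.001], [-0.0, 1.0, 0.0], [-0.001, 0.0, -1.0]]
ft_force: [-0.1, -0.2, 0.7]
grip_width: 0.0238
gripper_force: 29.7
```

Run:
```python
from m import *
s=env.observe();print(np.round(s["position"],4),np.abs(s["qvel"]).max(),s["ft_force"])
d=grab("wrist","w5")
cv2.imwrite("pics/w5c.png",cv2.resize(d["image"][180:360,130:390,::-1],None,fx=2.4,fy=2.4))
```

```text
[0.4838 0.2188 0.0715] 0.22343762649602356 [-0.08449266 -0.2001141   0.70500283]
```

View pics/w5c.png

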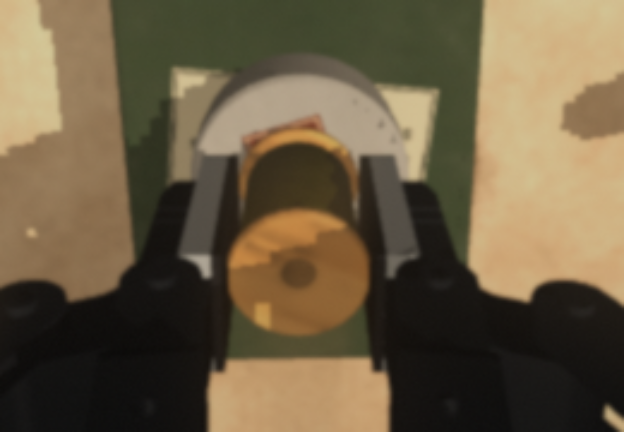

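The spool stands upright over the tin, centred across it. I lower the last 0.5 mm, release and rise.

arm_command:
  commands: [0.7,0,0,0.001,0,0,0,0.6,0,0,0.001,0,0,0,0.3,0,0,0.001,0,0,0,0,0,0,0.001,0,0,0,-0.3,0,0,0.001,0,0,0,-0.3,0,0,0.001,0,0,0,-0.3,0,0,-0.04,0,0,0,-0.3,0,0,-0.1,0,0,0,-0.3,0,0,-0.16,0,0,0,-0.3,0,0,-0.2,0,0,0,-0.3,0,0,-0.2,0,0,0,-0.3,0,0,-0.2,0,0,0]

```text
time_s: 11.37
position: [0.4836, 0.219, 0.1715]
tool_rot: [[-1.0, -0.0, 0.002], [-0.0, 1.0, 0.0], [-0.002, 0.0, -1.0]]
ft_force: [0.0, -0.3, -1.0]
grip_width: 0.0557
gripper_force: 0.0
```

arm_command:
  commands: [-0.6,-0.18,-0.863,0,0,0,0,-0.6,-0.18,-0.863,0,0,0,0,-0.6,-0.18,-0.863,0,0,0,0,-0.6,-0.18,-0.863,0,0,0,0,-0.6,-0.18,-0.863,0,0,0,0,-0.6,-0.18,-0.863,0,0,0,0,-0.6,-0.18,-0.863,0,0,0,0,-0.6,-0.18,-0.863,0,0,0,0,-0.6,-0.18,-0.863,0,0,0,0,-0.6,-0.18,-0.863,0,0,0,0,-0.6,-0.18,-0.863,0,0,0,0,-0.6,-0.18,-0.863,0,0,0,0]

```text
time_s: 12.37
position: [0.5734, -0.2173, 0.1685]
tool_rot: [[-1.0, 0.005, -0.002], [0.005, 1.0, 0.0], [0.002, 0.0, -1.0]]
ft_force: [-1.0, -0.6, 0.1]
grip_width: 0.0682
gripper_force: 0.0
```

arm_command:
  commands: [-0.6,0,0,0.06,0,0,0,-0.6,0,0,0.12,0,0,0,-0.6,0,0,0.14,0,0,0,-0.6,0,0,0.14,0,0,0,-0.6,0,0,0.14,0,0,0]

```text
time_s: 12.78
position: [0.5736, -0.2121, 0.1009]
tool_rot: [[-1.0, -0.001, -0.001], [-0.001, 1.0, 0.0], [0.001, 0.0, -1.0]]
ft_force: [0.2, -0.6, -1.5]
grip_width: 0.0682
gripper_force: 0.0
```

Run:
```python
from m import *
s=env.observe();print(np.round(s["position"],4),np.abs(s["qvel"]).max(),s["grip_width"])
d=grab("wrist","w6")
print(proj(d,(.573,-.2125,.045)).round(1))
t=grab("top","top6");print(proj(t,(.4838,.219,.079)))
z=lambda im,a,b,c,e,f:cv2.resize(im[a:b,c:e,::-1],None,fx=f,fy=f,interpolation=cv2.INTER_CUBIC)
A=z(t["image"],165,245,140,220,4.8);cv2.imwrite("pics/z6.png",np.hstack([A,cv2.resize(d["image"][:,60:452,::-1],(392,384))]))
```

```text
[ 0.5736 -0.2121  0.1009] 1.946335097705214 0.06824227064648047
[252.4 228.5]
[183.67817064 204.53326962]
```

View pics/z6.png

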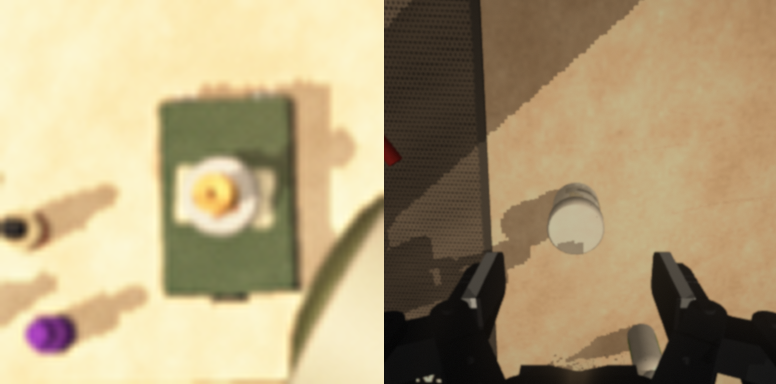

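The spool stands centred on the tin in the top crop at (214,193). The jar lid is between the open fingers, as predicted. I descend and grip.

arm_command:
  commands: [-0.6,0,0,0.05,0,0,0,-0.6,0,0,0.09,0,0,0,-0.6,0,0,0.12,0,0,0,-0.6,0,0,0.14,0,0,0,-0.6,0,0,0.148,0,0,0,-0.6,0,0,0.148,0,0,0,0,0,0,0.148,0,0,0,0.3,0,0,0.148,0,0,0,0.6,0,0,0.148,0,0,0,0.6,0,0,0.148,0,0,0,0.6,0,0,0.148,0,0,0,0.6,0,0,0.148,0,0,0]
  newtons: 30

```text
time_s: 13.88
position: [0.574, -0.2129, 0.0278]
tool_rot: [[-1.0, -0.0, 0.002], [-0.0, 1.0, -0.001], [-0.002, -0.001, -1.0]]
ft_force: [-0.7, -0.0, 6.8]
grip_width: 0.0332
gripper_force: 29.6
```

arm_command:
  commands: [0.6,0,0,0,0,0,0,0.6,0,0,0,0,0,0,0.6,0,0,0,0,0,0]

```text
time_s: 14.13
position: [0.574, -0.2129, 0.0279]
tool_rot: [[-1.0, -0.0, 0.002], [-0.0, 1.0, -0.001], [-0.002, -0.001, -1.0]]
ft_force: [-0.1, -1.1, 6.6]
grip_width: 0.0333
gripper_force: 29.6
```

arm_command:
  commands: [0.6,0,0,-0.06,0,0,0,0.6,0,0,-0.12,0,0,0,0.6,0.02,0.06,-0.12,0,0,0,0.6,0.04,0.14,-0.12,0,0,0,0.6,0.06,0.22,-0.12,0,0,0,0.6,0.08,0.3,-0.12,0,0,0,0.6,0.1,0.38,-0.12,0,0,0,0.6,0.12,0.46,-0.12,0,0,0,0.6,0.15,0.54,-0.12,0,0,0,0.6,0.174,0.59,-0.12,0,0,0,0.6,0.174,0.619,-0.12,0,0,0,0.6,0.174,0.619,-0.12,0,0,0]

```text
time_s: 15.13
position: [0.4856, 0.0995, 0.0871]
tool_rot: [[-1.0, -0.004, -0.0], [-0.004, 1.0, 0.0], [0.0, 0.0, -1.0]]
ft_force: [-0.4, -1.2, 0.1]
grip_width: 0.0331
gripper_force: 30.1
```

arm_command:
  commands: [0.6,0,0,0.05,0,0,0,0.6,0,0,0.09,0,0,0,0.6,0,0,0.11,0,0,0,0.6,0,0,0.118,0,0,0,0.6,0,0,0.12,0,0,0,0.6,0,0,0.12,0,0,0,0.6,0,0,0.12,0,0,0]

```text
time_s: 15.72
position: [0.4869, 0.0958, 0.0277]
tool_rot: [[-1.0, 0.0, 0.001], [0.0, 1.0, -0.001], [-0.001, -0.001, -1.0]]
ft_force: [-2.4, -2.5, 7.6]
grip_width: 0.0333
gripper_force: 30.4
```

arm_command:
  commands: [0.4,0,0,0,0,0,0,0.1,0,0,0,0,0,0,-0.2,0,0,0,0,0,0,-0.4,0,0,0,0,0,0,-0.4,0,0,-0.05,0,0,0,-0.4,0,0,-0.12,0,0,0,-0.4,0,0,-0.2,0,0,0,-0.4,0,0,-0.28,0,0,0,-0.4,0,0,-0.28,0,0,0,-0.4,0,0,-0.28,0,0,0]

```text
time_s: 16.55
position: [0.4872, 0.0968, 0.1687]
tool_rot: [[-1.0, -0.0, 0.005], [-0.0, 1.0, -0.0], [-0.005, -0.0, -1.0]]
ft_force: [-0.3, -0.3, -0.7]
grip_width: 0.0599
gripper_force: 0.0
```

Jar placed. Next, over the cement bottle for a close look.

arm_command:
  commands: [-0.35,0.039,0.498,0,0,0,0,-0.35,0.039,0.498,0,0,0,0,-0.35,0.039,0.498,0,0,0,0,-0.35,0.039,0.498,0,0,0,0,-0.35,0.039,0.498,0,0,0,0,-0.35,0.039,0.498,0,0,0,0,-0.35,0.039,0.498,0,0,0,0,-0.35,0.039,0.498,0,0,0,0,-0.35,0.039,0.498,0,0,0,0,-0.35,0.039,0.498,0,0,0,0,-0.35,0.039,0.498,0,0,0,0,-0.35,0.039,0.498,0,0,0,0]

```text
time_s: 17.55
position: [0.4673, 0.3448, 0.1668]
tool_rot: [[-1.0, 0.002, -0.0], [0.002, 1.0, -0.0], [0.0, -0.0, -1.0]]
ft_force: [-0.4, -0.8, -0.7]
grip_width: 0.0575
gripper_force: 0.0
```

Run:
```python
from m import *
s=env.observe();print(np.round(s["position"],4),np.abs(s["qvel"]).max(),s["grip_width"])
d=grab("wrist","w7")
hsv=cv2.cvtColor(d["image"],cv2.COLOR_RGB2HSV);V=hsv[...,2]
p=proj(d,(.467,.346,.058));print(p.round(1))
m=((V<70)*255).astype(np.uint8)
c,q=blob(m,p,30);(cx,cy),R=cv2.minEnclosingCircle(c);print(cx,cy,R,ray(d,(cx,cy),.058).round(4),(2*np.linalg.norm(ray(d,(cx+R,cy),.058)-ray(d,(cx,cy),.058))).round(4))
cv2.circle(d["image"],(int(cx),int(cy)),int(R),(0,255,0),1);cv2.imwrite("pics/w7.png",d["image"][:,:,::-1])
t=grab("top","top7");print(proj(t,(.4866,.097,.045)))
hsv=cv2.cvtColor(t["image"],cv2.COLOR_RGB2HSV)
c,q=blob(((hsv[...,1]<45)*255).astype(np.uint8),proj(t,(.4866,.097,.045)),9);print("jar",q,ray(t,q,.045))
```

```text
[0.4673 0.3448 0.1668] 0.3337144430092915 0.057479681105487186
[254.9 199.5]
256.5 195.36956787109375 11.896195411682129 [0.4637 0.3472 0.058 ] 0.0176
[226.88291444 203.06137329]
jar (226.65209471766846, 202.50273224043715) [0.48826704 0.09764474 0.045     ]
```

View pics/w7.png

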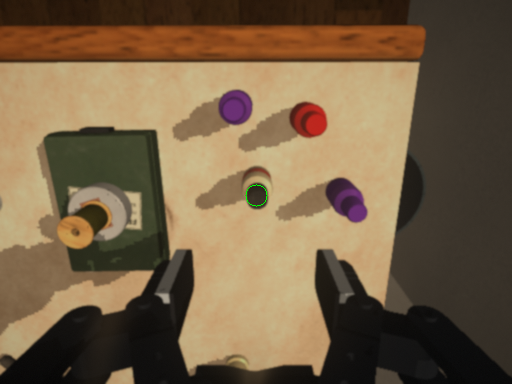

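The black cap is at (256,195), clear of the purple bottle at (345,200). The box stack at (85,220) is upright. I descend and grip.

arm_command:
  commands: [-0.35,0.004,0.002,0.06,0,0,0,-0.35,0.004,0.002,0.12,0,0,0,-0.35,0.004,0.002,0.18,0,0,0,-0.35,0.004,0.002,0.23,0,0,0,-0.35,0.004,0.002,0.26,0,0,0,-0.35,0.004,0.002,0.276,0,0,0,-0.35,0.004,0.002,0.28,0,0,0,-0.35,0.004,0.002,0.28,0,0,0,-0.35,0.004,0.002,0.28,0,0,0]

```text
time_s: 18.4
position: [0.4655, 0.3471, 0.0279]
tool_rot: [[-1.0, -0.0, 0.002], [-0.0, 1.0, 0.001], [-0.002, 0.001, -1.0]]
ft_force: [0.2, 0.1, 0.8]
grip_width: 0.0575
gripper_force: 0.0
```

arm_command:
  commands: [0,0,0,0,0,0,0,0.3,0,0,0,0,0,0,0.5,0,0,0,0,0,0,0.7,0,0,0,0,0,0,0.7,0,0,0,0,0,0,0.7,0,0,0,0,0,0,0.7,0,0,0,0,0,0,0.7,0,0,0,0,0,0]
  newtons: 30

```text
time_s: 19.07
position: [0.4652, 0.347, 0.0277]
tool_rot: [[-1.0, -0.0, 0.001], [-0.0, 1.0, 0.001], [-0.001, 0.001, -1.0]]
ft_force: [-1.0, 0.0, 6.3]
grip_width: 0.0244
gripper_force: 29.6
```

Gripped at 24.4 mm. I lift high over the stack, carry the bottle behind the jar and lower it.

arm_command:
  commands: [0.7,0,0,-0.08,0,0,0,0.7,0,0,-0.16,0,0,0,0.7,0,0,-0.24,0,0,0,0.7,-0.02,-0.06,-0.28,0,0,0,0.7,-0.04,-0.14,-0.28,0,0,0,0.7,-0.06,-0.22,-0.28,0,0,0,0.7,-0.08,-0.3,-0.28,0,0,0,0.7,-0.11,-0.38,-0.28,0,0,0,0.7,-0.13,-0.44,-0.28,0,0,0,0.7,-0.145,-0.48,-0.28,0,0,0,0.7,-0.145,-0.499,-0.28,0,0,0,0.7,-0.145,-0.499,-0.28,0,0,0]

```text
time_s: 20.07
position: [0.5375, 0.0958, 0.1667]
tool_rot: [[-1.0, 0.002, -0.0], [0.002, 1.0, -0.0], [0.0, -0.0, -1.0]]
ft_force: [-0.1, 0.6, -0.9]
grip_width: 0.0243
gripper_force: 29.9
```

arm_command:
  commands: [0.7,0,0,0,0,0,0,0.7,0,0,0.06,0,0,0,0.7,0,0,0.12,0,0,0,0.7,0,0,0.18,0,0,0,0.7,0,0,0.23,0,0,0,0.7,0,0,0.26,0,0,0,0.7,0,0,0.274,0,0,0,0.7,0,0,0.28,0,0,0,0.7,0,0,0.28,0,0,0,0.7,0,0,0.28,0,0,0]

```text
time_s: 20.9
position: [0.5375, 0.0986, 0.0277]
tool_rot: [[-1.0, -0.002, 0.001], [-0.002, 1.0, 0.0], [-0.001, 0.0, -1.0]]
ft_force: [-0.2, -0.6, -0.2]
grip_width: 0.0246
gripper_force: 30.0
```

arm_command:
  commands: [0.5,0,0,0,0,0,0,0.3,0,0,0,0,0,0,0,0,0,0,0,0,0,-0.3,0,0,0,0,0,0,-0.3,0,0,-0.05,0,0,0,-0.3,0,0,-0.12,0,0,0,-0.3,0,0,-0.2,0,0,0,-0.3,0,0,-0.28,0,0,0,-0.3,0,0,-0.35,0,0,0,-0.3,0,0,-0.4,0,0,0,-0.3,0,0,-0.4,0,0,0,-0.3,0,0,-0.4,0,0,0]

```text
time_s: 21.9
position: [0.5377, 0.0974, 0.2278]
tool_rot: [[-1.0, -0.0, 0.003], [-0.0, 1.0, -0.0], [-0.003, -0.0, -1.0]]
ft_force: [0.4, -0.1, -1.1]
grip_width: 0.0553
gripper_force: 0.0
```

Run:
```python
from m import *
s=env.observe();print(np.round(s["position"],4),np.abs(s["qvel"]).max(),s["grip_width"])
d=grab("wrist","w8");t=grab("top","top8")
print("cap",proj(d,(.5375,.0975,.058)),"jar",proj(d,(.487,.097,.045)),"spool",proj(d,(.4838,.219,.079)))
A=cv2.resize(t["image"][150:246,170:290,::-1],(480,384),interpolation=cv2.INTER_CUBIC)
cv2.imwrite("pics/z8.png",np.hstack([A,cv2.resize(d["image"][:,:,::-1],(320,240))]) if 0 else A);
cv2.imwrite("pics/z8.png",np.vstack([A[:, :480],np.pad(cv2.resize(d["image"][:,:,::-1],(280,210)),((0,0),(0,200),(0,0)))]))
```

```text
[0.5377 0.0974 0.2278] 3.103949754765572 0.0553407726146033
cap [253.57507622 177.30364297] jar [252.99676324 119.69468714] spool [404.2507353  119.93178828]
```

View pics/z8.png

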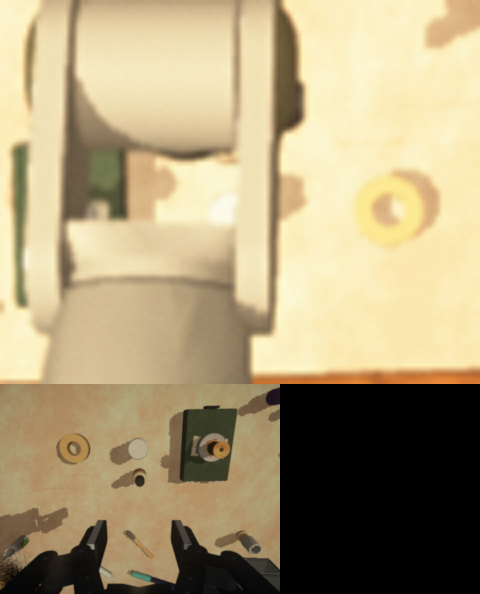

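The wrist view shows the roll, jar, bottle and box stack all upright, with the bottle directly behind the jar and a gap between them. I let it settle and check the numbers from a fresh wrist frame.

arm_command:
  commands: [-0.3,0,0,0,0,0,0,-0.3,0,0,0,0,0,0,-0.3,0,0,0,0,0,0,-0.3,0,0,0,0,0,0,-0.3,0,0,0,0,0,0,-0.3,0,0,0,0,0,0]

```text
time_s: 22.5
position: [0.5375, 0.0974, 0.2267]
tool_rot: [[-1.0, -0.0, -0.0], [-0.0, 1.0, 0.0], [0.0, 0.0, -1.0]]
ft_force: [-0.7, -0.1, 0.8]
grip_width: 0.0554
gripper_force: 0.0
```

Run:
```python
from m import *
d=grab("wrist","w9");hsv=cv2.cvtColor(d["image"],cv2.COLOR_RGB2HSV);H,S,V=[hsv[...,i].astype(int) for i in range(3)]
u=lambda b:(b*255).astype(np.uint8)
for n,m,p,r,z in [("cap",u(V<75),(.5375,.0975,.058),15,.058),("jar",u(S<60),(.487,.097,.045),22,.045),("roll",u((S>115)),(.489,-.023,.016),30,.016),("spool",u((S>120)&(V>110)),(.4838,.219,.079),20,.079)]:
    c,q=blob(m,proj(d,p),r);(a,b),R=cv2.minEnclosingCircle(c);w=ray(d,(a,b),z);print(n,np.round((a,b,R),1),w.round(4),(2*np.linalg.norm(ray(d,(a+R,b),z)-w)).round(4))
m=u((V<110)&(H>30)&(H<90));c,_=blob(m,proj(d,(.4838,.217,.028)),100);P=cv2.approxPolyN(cv2.convexHull(c),4).reshape(-1,2);W=np.array([ray(d,p,.028)[:2] for p in P]);print(P.tolist(),W.round(3).tolist(),W.mean(0).round(4))
```

```text
cap [255.  177.5   9.7] [0.5367 0.0989 0.058 ] 0.0178
jar [250.9 119.5  17.6] [0.486  0.0952 0.045 ] 0.0318
roll [131.8 118.8  29.5] [ 0.4881 -0.0228  0.016 ] 0.0582
spool [405.  120.5  16.7] [0.4835 0.2193 0.079 ] 0.0269
[[433, 47], [414, 176], [336, 178], [334, 45]] [[0.424, 0.258], [0.543, 0.259], [0.545, 0.181], [0.423, 0.169]] [0.4839 0.2167]
```

All within tolerance: the jar is about 120 mm from both box and roll, the bottle is 51 mm behind it, and the stack is centred within about 3 mm. I hand it in.

```bash
python3 -c "
from rig import env
print(env.close_job())"
```

```text
the job is handed in; nothing more can be done
None
```

The bench is set out and handed in at about 22.6 s (no verdict came back): the tin is on the box lid with the spool upright on it, the jar is midway between box and roll, and the bottle is about 2 cm behind the jar; the arm did not go near the glue bottle, hair stacker or pliers.

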